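# Roll a tin up the open lane of a sloping tin rack and hold it at the back

## Task

The front bar of one lane of the sloping wooden tin rack has been taken off for loading. Push the food tin that lies on its side in front of this open lane with your fingertips, so that it rolls slowly up the lane until it rests squarely against the back board, without picking it up and without letting it run back. Finish while holding it there with gentle finger pressure, so that I can put the bar back in; leave the stored tin, the loose bar and the mug alone.

Things in the scene. Friction and masses are not known exactly. Their poses are not given: they have to be found in the camera images.
- tin_rack: Pale wooden rack for food tins, two sloping lanes side by side, fixed, about 220 mm wide, 155 deep, 65 high at the back. Origin: on the worktop at the middle of the OPEN lane's front edge; x points horizontally up that lane (away from the robot), y to the left seen from the front, z up. The second lane, its middle at y = -108 mm, is alike but has its steel front bar fitted
- lane_foot (a point): Middle of the open lane's front edge (the rack's origin). Here the lane floor starts 1 mm above the worktop and rises at 9 degrees (16 mm per 100 mm). The lane is 80 mm wide between walls that stand 16 mm above its floor; over the first 50 mm they flare out to a mouth about 100 mm wide
- stop_face (a point): Point on the face of the back board (42 mm high, square to the lane), on the open lane's middle line, where a fully home tin touches it: 136 mm from the rack's origin along x and 52 mm up. A tin touching the board has its middle 107 mm along x from the rack's origin and 47 mm up
- tin_center (a point): Middle of the tin to be pushed (on its axis, half way along), 28.8 mm above the worktop at the start
- tin: The food tin to be pushed: closed metal tin with a paper label, diameter 58 mm, length 72 mm, about 0.2 kg, smooth (friction about 0.4), on its side on the worktop in front of the open lane, up to 0.08 rad askew and 10 mm off the lane line. It rolls freely, also back down the lane; the flared walls guide it. Origin: middle of its end that lies to the left seen from the rack's front; its own z axis runs from there through its middle, roughly along the rack's -y
- stored_tin: A tin of the same kind that lies in the second lane behind its fitted bar; origin in the middle of its left end. Leave it
- loose_bar: The open lane's front bar, laid aside on the worktop in front of the sink: a 5 mm steel rod, 90 mm long, with both ends bent over by 14 mm. Origin: middle of the rod. Leave it
- mug: Small dark and white mug, 60 mm wide and 53 mm high, behind the rack; origin in the middle of its foot. Leave it

How it is judged:
On the way:
1. the tin is rolling (turning about its axis, not dragged) on the slope of the open lane, between its walls (x of tin_center in the frame of tin_rack above 0.03 m and angular speed of tin above 0.2 rad/s and y of tin_center in the frame of tin_rack between -0.01 and 0.01 m), for 0.1 s.
At the end, for the whole second after the job is handed in: The tin lies in the open lane within 4 mm of touching the back board, square to the lane within 0.1 rad and within 10 mm of its middle line, on the lane floor, at rest, and the fingers still press on it (more than 0.1 N) (x of tin_center in the frame of tin_rack above 0.103 m and z of tin_center in the frame of tin_rack between 0.042 and 0.052 m and y of tin_center in the frame of tin_rack between -0.01 and 0.01 m and angle between the z axis of tin and the y axis of tin_rack, either way round below 0.1 rad and linear speed of tin below 0.02 m/s and contact force between the fingers and tin above 0.1 N); the arm keeps its last pose, push and grip.
It fails at once if the tin is lifted off the surface it rolls on (by about 15 mm) (height (world z) of tin_center above 0.062 m or (x of tin_center in the frame of tin_rack below 0 m and height (world z) of tin_center above 0.044 m)).
It fails at once if the tin is stood up or tipped on end (angle between tin's own z axis and vertical below 1.1 rad).
It fails at once if the tin runs free: it rolls faster than 0.35 m/s (linear speed of tin above 0.35 m/s).
It fails at once if the fingers press harder than 25 N on the tin (contact force between the fingers and tin above 25 N).
It fails at once if the stored tin, the loose bar or the mug is disturbed (moved 15 mm) (distance of any of stored_tin, loose_bar, mug from where it was at the start of the episode above 0.015 m).
It also fails if it takes over 38 s, if anything falls off the work surface, if the arm or the gripper's body presses on something with over 40 N, if the wrist force passes 120 N, or if a joint passes its speed limit or range.

## Robot

A 6-joint arm with a two-finger parallel gripper is mounted at the origin on a cart in front of the work surface, level with it; the furniture and walls round the work are solid. World frame = base frame: x ahead of the robot, y to its left, z up, the work surface at z = 0. Lengths are in m, angles in rad, forces in N, time in s.
With the tool pointing down it reaches from about 0.425 to 1.125 m from the base axis. Payload 14.9 kg.
Tool frame: the origin (TCP) lies on the centre line of the jaws, within the pads' length; the fingertips stand 25 mm ahead of it and the grasp point (between the pads) lies 6 mm ahead of it; z points along the fingers, y is the line along which they close (so a half turn about z gives the same grasp; the last joint's range is limited). The gripper opens to 91 mm and grips with 3 to 60 N. Pads are 32 mm wide; open, the fingers measure 118 mm over their backs; the gripper's body (76 mm by 178 mm) begins 60 mm behind the grasp point.
Start: joints at [-1.169, 0.379, 1.734, -0, 1.028, -0.033], TCP at [0.295, -0.635, 0.239] pointing down, gripper open.
Joint ranges: [-2.77, 2.77], [-0.74, 2.19], [0, 2.66], [-1.06, 4.2], [0.31, 2.87], [-3.08, 3.08]. Speed limits (rad/s): [1.89, 1.89, 2.39, 3.14, 3.14, 3.14].

## Interface

Orientations are given as a 3x3 rotation matrix whose columns are the frame's x, y, z axes.
In Python, from workcell import status, eyes, r gives the robot as it stands.
- The arm moves only by the shell command python3 -m handwheel 'ROWS' [OPENING] [FORCE]. ROWS is JSON, a list of rows, each an object of numbers: "x", "y", "z": the shift along the tool's x, y, z normalised to -1 to 1, where 1 is 100 mm; "yaw": the turn about the tool's z normalised to -1 to 1, where 1 is 30 degrees. In form: [{"x": .., "y": .., "z": .., "yaw": ..}, ...]. A call has exactly 5 rows; each row is the pose to reach, as a shift and turn from the pose commanded when the call began, along the tool's axes at that moment; what a row does not reach only later rows make up. A row lasts 1/12 s, in which the tool goes at most 41.7 mm and 7.16 degrees, less where a joint would pass 70% of its speed; a pose out of reach is approached as far as the arm can. A call with a number of a shift or a turn outside -1 to 1 is refused whole. A call with a gripper value outside its range is refused whole. OPENING is the closure, from 0 (fully open) to 1 (shut), set as the call begins (- or left out, the last holds). The fingers move at their own pace and stop on an object; FORCE is the grip in N (left out, the last holds). Time passes only in rows, so rows that repeat a pose let the fingers close, or fill a call up. It gives the time, the measured TCP pose, the force, the opening and the grip force at its end, in the units of the state.
- status.read_state(): the state, without advancing time (a new reading comes with each control period).
- eyes.read_camera(name): name is "scene" or "top" or "wrist"; returns a dict with "image" (480x640x3 uint8, red, green, blue), "intrinsics" (3x3 intrinsics, pixels), "k1" (the pictures are not rectified: a ray, as slopes to the right and down, at radius r is drawn at 1 + k1 r^2 times it, then the intrinsics apply), "rvec" (rotation vector, rad) and "tvec" (3), from world to camera coordinates, as OpenCV has them. Camera axes: x right, y down, z forward; pixel columns grow to the right and rows downward; lengths in m; the calibration is good to about 2 mm. A picture is of the moment at which its call begins. There is no depth.
- r.hand_in(): hands the job in; it is judged then, once.
The state is a dict: "t": time; "qpos": joint angles; "joint_velocities": joint speeds; "joint_torque": joint torques, N m; "position": TCP position; "orientation": TCP orientation; "wrist_force": force on the tool from outside, world axes, zero at the start; "ft_torque": the same for the moment, N m; "width": opening from 0.0 (shut) to 1.0 (fully open); "grasp_force": force on a finger pad.
Only numpy, scipy, OpenCV 4.12 (cv2) and the standard library are available. Lean on these libraries where they do the work, as an engineer would, in place of code of your own. Each camera call takes 0.05 s, during which the arm holds its last target. There are 200 camera calls.

## Working session

There is one attempt and no reset: what is moved stays moved. The work goes in short steps, Python scripts to look and compute and a shell command to move; the robot and the scene stay as the last step left them, time stands still between calls to the robot, and variables do not carry over. Pictures are saved under pics/ and viewed, at most 10 in all, crops included, and the job is handed in when it is done.

```bash
mkdir -p pics; ls; python3 - <<'E'
from workcell import status,eyes,r
import cv2
s=status.read_state();print({k:s[k] for k in('t','position','orientation','width','qpos')})
for n in('scene','top'):
    c=eyes.read_camera(n);cv2.imwrite(f'pics/{n}1.png',c['image'][:,:,::-1]);print(n,c['intrinsics'],c['k1'],c['rvec'],c['tvec'])
E
```

```text
pics
{'t': 0.0, 'position': array([ 0.29469805, -0.63452108,  0.23828709]), 'orientation': array([[ 9.06973692e-01,  4.21187047e-01, -4.39293538e-04],
       [ 4.21187275e-01, -9.06973111e-01,  1.02763539e-03],
       [ 3.43992880e-05, -1.11706311e-03, -9.99999375e-01]]), 'width': 0.9999629017562303, 'qpos': array([-1.16930692e+00,  3.79398654e-01,  1.73479710e+00, -3.23575583e-06,
        1.02851448e+00, -3.32629153e-02])}
scene [[477.56466826   0.         315.03977375]
 [  0.         477.56466826 235.55991002]
 [  0.           0.           1.        ]] -0.06137491264455619 [ 1.76958996 -1.05114899  0.66382415] [-0.51803106  0.19260988  0.58486427]
top [[574.79075266   0.         324.67499334]
 [  0.         574.79075266 244.4780324 ]
 [  0.           0.           1.        ]] -0.11703607256058113 [ 2.09932893 -2.14855562  0.19776635] [-0.25518712  0.56073077  0.8178468 ]
```

View pics/scene1.png

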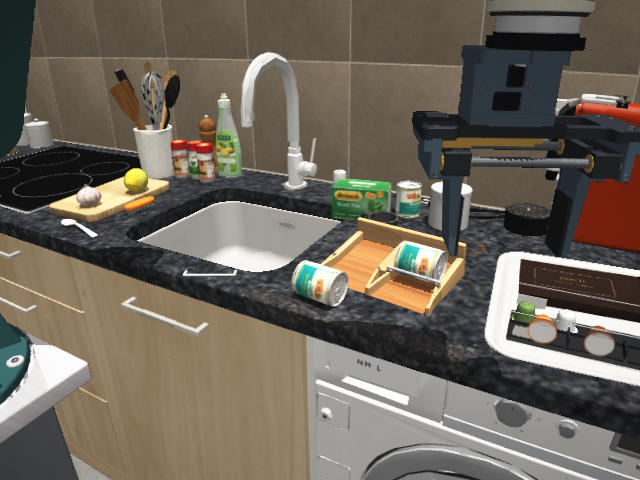

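View pics/top1.png

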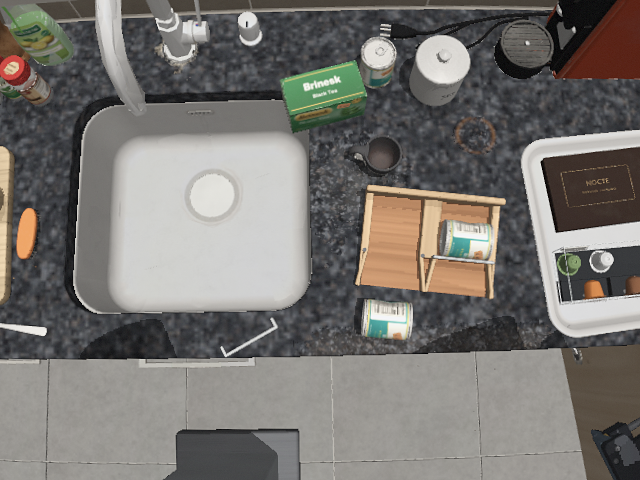

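The scene and top views show the tin at top (387,319), in front of the open left lane (top x 357–425, y 190–290). The mug is at (383,155) and the bar at (250,337). I'll enlarge the rack area to pick corners.

```bash
python3 - <<'E'
import cv2
a=cv2.imread('pics/top1.png')[175:350,340:520]
cv2.imwrite('pics/crop.png',cv2.resize(a,None,fx=3.4,fy=3.4,interpolation=cv2.INTER_CUBIC))
E
```

```text
(no output)
```

View pics/crop.png

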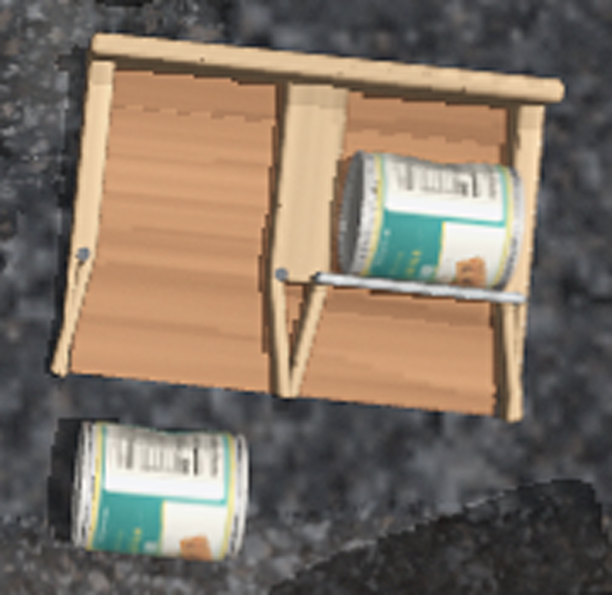

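The crop shows the open lane's front floor edge from (68,373) to (277,393), the second lane's right front corner at (495,413), and the tin outline at x 75–246, y 421–560. I'll fit the poses from these.

```bash
cat > h.py <<'E'
import numpy as np,cv2
from scipy.optimize import least_squares
from workcell import status,eyes,r
def proj(P,c):
    P=np.asarray(P,float); d=np.array([c['k1'],0,0,0,0.])
    return cv2.projectPoints(P,np.asarray(c['rvec']),np.asarray(c['tvec']),np.asarray(c['intrinsics']),d)[0][:,0]
def ray(px,z,c):
    return least_squares(lambda q:proj([[q[0],q[1],z]],c)[0]-px,[.6,-.4]).x
def cyl(x,y,a,z=.0288):  # a: axis yaw
    t=np.linspace(0,2*np.pi,60); o=[]
    for s in(-.036,.036):
        o+=[[x+s*np.cos(a)-.029*np.cos(k)*np.sin(a),y+s*np.sin(a)+.029*np.cos(k)*np.cos(a),z+.029*np.sin(k)] for k in t]
    return np.array(o)
def fit_tin(pts,c,x0,z=.0288):
    def f(q):
        h=cv2.convexHull(proj(cyl(*q,z),c).astype(np.float32))
        return [cv2.pointPolygonTest(h,tuple(map(float,p)),True) for p in pts]
    return least_squares(f,x0,diff_step=1e-3)
def rackfit(pts,model,c):
    def w(q):
        C,S=np.cos(q[2]),np.sin(q[2])
        return [[q[0]+C*m[0]-S*m[1],q[1]+S*m[0]+C*m[1],m[2]] for m in model]
    return least_squares(lambda q:(proj(w(q),c)-pts).ravel(),[.6,-.4,0])
E
python3 - <<'E'
from h import *
c=eyes.read_camera('top')
full=lambda p:np.array(p)/3.4+[340,175]-.35
fr=full([(68,373),(277,393),(495,413),(95,40),(562,85)])
for p,z in zip(fr,[.001]*3+[.065]*2): print(ray(p,z,c))
R=rackfit(fr[:3],[[0,.05,.001],[0,-.05,.001],[0,-.158,.001]],c);print('rack',R.x,R.fun)
R2=rackfit(fr,[[0,.05,.001],[0,-.05,.001],[0,-.158,.001],[.155,.056,.065],[.155,-.164,.065]],c);print('rack2',R2.x,R2.fun)
t0=ray(full((162,490)),.03,c);print(t0)
tp=full([(75,490),(82,540),(82,430),(247,490),(244,440),(238,552),(110,422),(150,425),(210,430),(110,553),(160,557),(210,560)])
T=fit_tin(tp,c,[*t0,R.x[2]+1.57]);print('tin',T.x,T.fun)
C,S=np.cos(R.x[2]),np.sin(R.x[2]);d=T.x[:2]-R.x[:2];print('tin in rack',C*d[0]+S*d[1],-S*d[0]+C*d[1],'yaw',T.x[2]-R.x[2]-np.pi/2)
E
```

```text
[ 0.49867888 -0.32213602]
[ 0.486854   -0.41940342]
[ 0.47463126 -0.5218346 ]
[ 0.64054906 -0.33542883]
[ 0.61555769 -0.5455387 ]
rack [ 0.49300215 -0.36888523 -0.11889537] [-1.83242066 -0.11542307 -0.55243218 -0.12206695  2.43843629  0.15964174]
rack2 [ 0.488279   -0.36860703 -0.12267879] [-1.9000813   2.73715046 -0.58513605  2.96928003  2.45009069  3.49776658
 -2.46104168 -5.26215776  2.6909202  -4.14316627]
[ 0.44170471 -0.36067358]
tin [ 0.44137946 -0.35965661  1.49016017] [-0.07686249  2.23842481  0.49171569  0.65870703  0.84691897  1.10508743
 -0.36257665 -0.12810321  0.37043368  0.15259066 -0.22888771 -0.31666756]
tin in rack -0.052352903669819935 0.0030402203550242493 yaw 0.03825922170845253
```

```bash
cat >> h.py <<'E'
O=np.array([.4928,-.370]);A=-.119
def go(x,y,z,a=0):
    "shift (units 100mm, tool axes) and yaw units to lane-frame target"
    s=status.read_state();R=np.array(s['orientation']);p=np.array(s['position'])
    C,S=np.cos(A),np.sin(A)
    d=np.array([O[0]+C*x-S*y,O[1]+S*x+C*y,z])-p
    yw=np.arctan2(R[1,0],R[0,0])
    print('tool shift',(R.T@d/.1).round(3),'yaw',round(np.degrees(yw-A-a)/30,3))
    e=p[:2]-O;print('lane tcp',(C*e[0]+S*e[1]).round(4),(-S*e[0]+C*e[1]).round(4),p[2].round(4),'t',s['t'],'F',np.round(s['wrist_force'],2),'w',round(s['width'],3))
E
python3 -c "from h import *; go(-.12,.002,.15)"
```

```text
tool shift [ 1.901 -2.213  0.887] yaw 1.058
lane tcp -0.1652 -0.2863 0.2385 t 0.15 F [-0.36 -0.64  0.47] w 1.004
```

```bash
python3 -m handwheel '[{"x":0.18,"y":-0.2,"z":0,"yaw":0},{"x":0.36,"y":-0.4,"z":0,"yaw":0},{"x":0.54,"y":-0.6,"z":0,"yaw":0},{"x":0.72,"y":-0.8,"z":0.1,"yaw":0},{"x":0.95,"y":-1,"z":0.2,"yaw":0}]' 0.6 10
python3 -m handwheel '[{"x":0.2,"y":-0.25,"z":0,"yaw":0},{"x":0.4,"y":-0.5,"z":0.1,"yaw":0},{"x":0.6,"y":-0.75,"z":0.2,"yaw":0},{"x":0.8,"y":-0.9,"z":0.3,"yaw":0},{"x":0.95,"y":-1,"z":0.3,"yaw":0}]'
python3 -m handwheel '[{"x":0,"y":-0.05,"z":0,"yaw":0.2},{"x":0,"y":-0.1,"z":0.1,"yaw":0.4},{"x":0,"y":-0.2,"z":0.2,"yaw":0.6},{"x":0,"y":-0.2,"z":0.3,"yaw":0.8},{"x":0,"y":-0.2,"z":0.3,"yaw":1}]'
python3 - <<'E'
from h import *
go(-.12,.002,.055)
c=eyes.read_camera('wrist');cv2.imwrite('pics/w1.png',c['image'][:,:,::-1])
E
```

```text
t: 0.57
position: [0.3388, -0.5033, 0.219]
orientation: [[0.907, 0.421, 0.0], [0.421, -0.907, -0.001], [0.0, 0.001, -1.0]]
wrist_force: [1.1, 0.3, -1.0]
width: 0.667
grasp_force: 0.0
t: 0.98
position: [0.3825, -0.3706, 0.1871]
orientation: [[0.907, 0.422, -0.002], [0.422, -0.907, 0.002], [-0.001, -0.003, -1.0]]
wrist_force: [0.2, -0.4, 0.4]
width: 0.401
grasp_force: 0.0
t: 1.4
position: [0.3736, -0.3541, 0.1572]
orientation: [[0.996, -0.093, -0.002], [-0.093, -0.996, 0.002], [-0.002, -0.002, -1.0]]
wrist_force: [0.3, 0.3, -0.5]
width: 0.395
grasp_force: 0.0
tool shift [ 0.004 -0.002  1.022] yaw 0.049
lane tcp -0.1202 0.0016 0.1572 t 1.4 F [ 0.3   0.29 -0.5 ] w 0.395
```

View pics/w1.png

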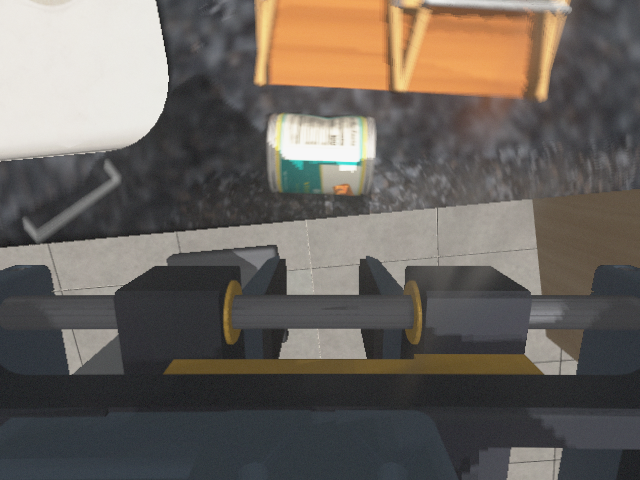

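The wrist view shows the fingers behind and centred on the tin (268–376, 112–195). The lane front edge runs from (268,84) to (390,92) and the second lane's right corner is at (537,99). I'll refit from this view.

```bash
python3 - <<'E'
from h import *
c=eyes.read_camera('wrist')
for p in[(268,84),(390,92),(537,99)]: print(ray(p,.001,c))
p=np.array([(268,84),(390,92),(537,99)],float)
R=rackfit(p,[[0,.05,.001],[0,-.05,.001],[0,-.158,.001]],c);print('rack',R.x,R.fun)
tp=[(267,145),(270,120),(271,188),(376,160),(375,125),(371,190),(300,112),(350,116),(300,194),(340,196)]
T=fit_tin(tp,c,[.4414,-.3597,1.49]);print('tin',T.x,T.fun)
d=T.x[:2]-O;C,S=np.cos(A),np.sin(A);print('tin lane',C*d[0]+S*d[1],-S*d[0]+C*d[1],T.x[2]-A-np.pi/2)
E
```

```text
[ 0.49962209 -0.32405436]
[ 0.48389159 -0.4200242 ]
[ 0.46635373 -0.53588453]
rack [ 0.49149111 -0.37461336 -0.15284662] [ 1.51613535  0.54814787  5.03571908 -0.54368048 -6.49668568 -0.70644438]
tin [ 0.44055047 -0.36105504  1.42776643] [-1.44996284 -0.69234984  0.04527973 -1.46919721  0.1521606  -0.85392393
 -1.61201622  0.18067824 -0.65015455 -0.95267345]
tin lane -0.05294195680445732 0.0026786669502933836 -0.024029897774647813
```

```bash
python3 -m handwheel '[{"x":0,"y":0,"z":0.2,"yaw":0.05},{"x":0,"y":0,"z":0.4,"yaw":0.05},{"x":0,"y":0,"z":0.6,"yaw":0.05},{"x":0,"y":0,"z":0.8,"yaw":0.05},{"x":0,"y":0,"z":1,"yaw":0.05}]' 0.6 10 | head -2
python3 -m handwheel '[{"x":0.02,"y":0,"z":0.05,"yaw":0},{"x":0.05,"y":0,"z":0.1,"yaw":0},{"x":0.08,"y":0,"z":0.15,"yaw":0},{"x":0.1,"y":0,"z":0.15,"yaw":0},{"x":0.12,"y":0,"z":0.15,"yaw":0}]' | head -3
python3 -c "from h import *; go(-.03,0,.045)"
```

```text
t: 1.92
position: [0.3747, -0.3556, 0.0584]
t: 2.33
position: [0.3871, -0.357, 0.0446]
orientation: [[0.993, -0.114, 0.001], [-0.114, -0.993, -0.001], [0.001, 0.001, -1.0]]
tool shift [ 0.765  0.007 -0.004] yaw 0.009
lane tcp -0.1065 0.0003 0.0446 t 2.3333 F [-0.    0.55  0.1 ] w 0.403
```

```bash
for i in 1 2; do :; done
python3 -m handwheel '[{"x":0.03,"y":0,"z":0,"yaw":0},{"x":0.06,"y":0,"z":0,"yaw":0},{"x":0.09,"y":0,"z":0,"yaw":0},{"x":0.12,"y":0,"z":0,"yaw":0},{"x":0.15,"y":0,"z":0,"yaw":0}]' | sed -n '2p;4p'
python3 -m handwheel '[{"x":0.03,"y":0,"z":0,"yaw":0},{"x":0.06,"y":0,"z":0,"yaw":0},{"x":0.09,"y":0,"z":0,"yaw":0},{"x":0.12,"y":0,"z":0,"yaw":0},{"x":0.15,"y":0,"z":0,"yaw":0}]' | sed -n '2p;4p'
python3 - <<'E'
from h import *
go(0,0,.05)
c=eyes.read_camera('top');a=c['image'][175:375,330:530,::-1];cv2.imwrite('pics/t2.png',cv2.resize(a,None,fx=3,fy=3,interpolation=cv2.INTER_CUBIC))
c=eyes.read_camera('wrist');cv2.imwrite('pics/w2.png',c['image'][:,:,::-1])
E
```

```text
position: [0.4017, -0.3585, 0.0441]
wrist_force: [0.4, -0.6, -0.5]
position: [0.4165, -0.3602, 0.0439]
wrist_force: [-0.4, -0.8, 0.0]
tool shift [ 0.769  0.01  -0.061] yaw 0.008
lane tcp -0.0769 0.0007 0.0439 t 3.1667 F [-0.35 -0.79  0.01] w 0.397
```

View pics/w2.png

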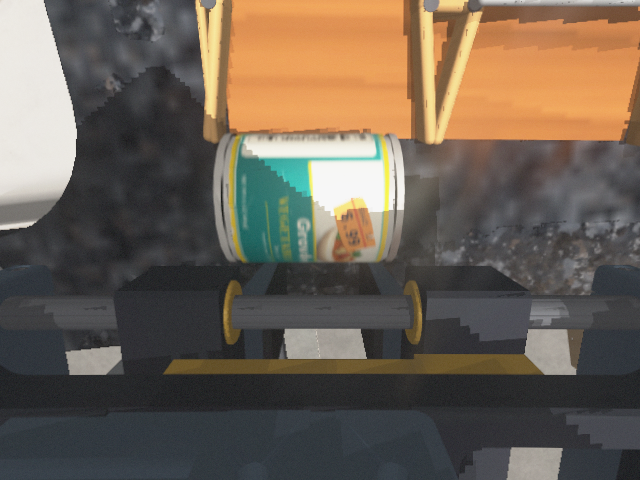

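The wrist view shows the tin square (218–402, 130–262) and in finger contact, about 4 mm left of the tool centre. The lane mouth (228–412) is centred on the tool. I'll keep pushing, rising with the slope.

```bash
python3 -m handwheel '[{"x":0.04,"y":0,"z":0,"yaw":0},{"x":0.08,"y":0,"z":0,"yaw":0},{"x":0.12,"y":0,"z":0,"yaw":0},{"x":0.16,"y":0,"z":0,"yaw":0},{"x":0.2,"y":0,"z":-0.01,"yaw":0}]' | sed -n '2p;4p'
python3 -m handwheel '[{"x":0.04,"y":0,"z":0,"yaw":0},{"x":0.08,"y":0,"z":-0.01,"yaw":0},{"x":0.12,"y":0,"z":-0.02,"yaw":0},{"x":0.16,"y":0,"z":-0.02,"yaw":0},{"x":0.2,"y":0,"z":-0.03,"yaw":0}]' | sed -n '2p;4p'
python3 -m handwheel '[{"x":0.04,"y":0,"z":0,"yaw":0},{"x":0.08,"y":0,"z":-0.01,"yaw":0},{"x":0.12,"y":0,"z":-0.02,"yaw":0},{"x":0.16,"y":0,"z":-0.03,"yaw":0},{"x":0.2,"y":0,"z":-0.03,"yaw":0}]' | sed -n '2p;4p'
python3 - <<'E'
from h import *
go(.062,0,.06)
c=eyes.read_camera('wrist');cv2.imwrite('pics/w3.png',c['image'][:,:,::-1])
E
```

```text
position: [0.4365, -0.3624, 0.0449]
wrist_force: [0.5, 0.2, 1.0]
position: [0.4563, -0.3647, 0.0479]
wrist_force: [-0.3, -0.4, -0.2]
position: [0.4762, -0.3671, 0.0511]
wrist_force: [-1.2, 0.7, 2.4]
tool shift [ 0.788  0.012 -0.089] yaw 0.008
lane tcp -0.0168 0.0009 0.0511 t 4.5167 F [-1.18  0.68  2.4 ] w 0.397
```

View pics/w3.png

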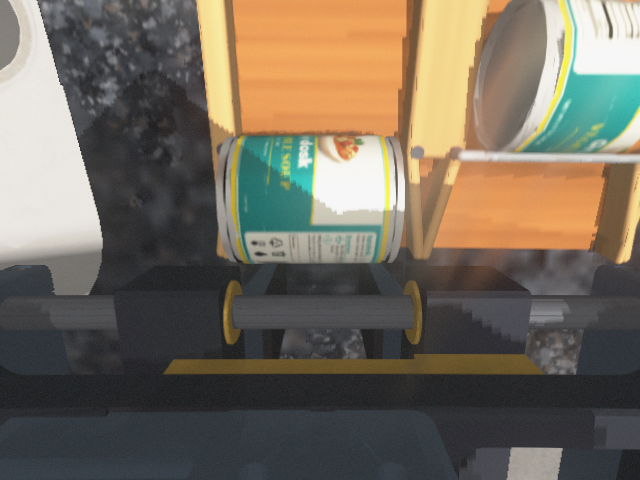

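The wrist view shows the tin rolled on (label turned), square (218–405, 132–262) and near the left flare. I'll continue slowly.

```bash
python3 -m handwheel '[{"x":0.03,"y":0,"z":0,"yaw":0},{"x":0.06,"y":0.01,"z":-0.01,"yaw":0},{"x":0.09,"y":0.01,"z":-0.01,"yaw":0},{"x":0.12,"y":0.01,"z":-0.02,"yaw":0},{"x":0.15,"y":0.01,"z":-0.02,"yaw":0}]' | sed -n '2p;4p'
python3 -m handwheel '[{"x":0.03,"y":0,"z":0,"yaw":0},{"x":0.06,"y":0,"z":-0.01,"yaw":0},{"x":0.09,"y":0,"z":-0.01,"yaw":0},{"x":0.12,"y":0,"z":-0.02,"yaw":0},{"x":0.15,"y":0,"z":-0.02,"yaw":0}]' | sed -n '2p;4p'
python3 -m handwheel '[{"x":0.03,"y":0,"z":0,"yaw":0},{"x":0.06,"y":0,"z":-0.01,"yaw":0},{"x":0.09,"y":0,"z":-0.01,"yaw":0},{"x":0.12,"y":0,"z":-0.02,"yaw":0},{"x":0.15,"y":0,"z":-0.02,"yaw":0}]' | sed -n '2p;4p'
python3 - <<'E'
from h import *
go(.062,0,.06)
c=eyes.read_camera('wrist');cv2.imwrite('pics/w4.png',c['image'][:,:,::-1])
E
```

```text
position: [0.4909, -0.3698, 0.0531]
wrist_force: [-1.7, 0.8, 1.3]
position: [0.5059, -0.3715, 0.0551]
wrist_force: [-1.8, -0.2, 1.6]
position: [0.5208, -0.3733, 0.0571]
wrist_force: [-1.7, -0.2, 0.9]
tool shift [ 0.338  0.002 -0.029] yaw 0.008
lane tcp 0.0282 0.0001 0.0571 t 5.8167 F [-1.71 -0.17  0.92] w 0.397
```

View pics/w4.png

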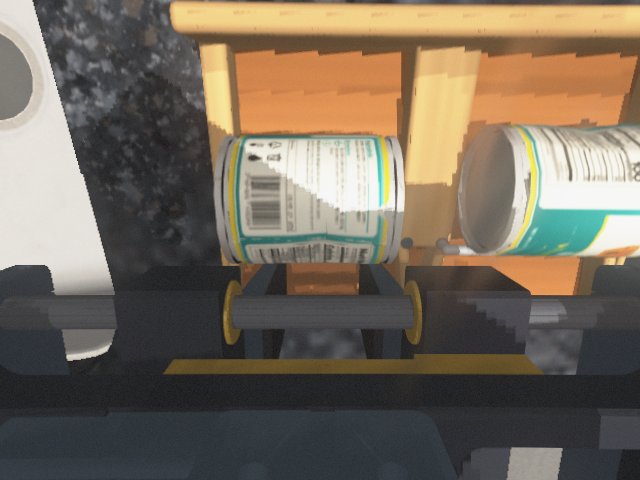

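The tin (217–404, 134–262) is in the straight part of the lane and square, with the board still ahead. About 34 mm remains.

```bash
python3 -m handwheel '[{"x":0.03,"y":0,"z":0,"yaw":0},{"x":0.06,"y":0,"z":-0.01,"yaw":0},{"x":0.09,"y":0,"z":-0.01,"yaw":0},{"x":0.12,"y":0,"z":-0.02,"yaw":0},{"x":0.15,"y":0,"z":-0.02,"yaw":0}]' | sed -n '2p;4p'
python3 -m handwheel '[{"x":0.02,"y":0,"z":0,"yaw":0},{"x":0.04,"y":0,"z":0,"yaw":0},{"x":0.06,"y":0,"z":-0.01,"yaw":0},{"x":0.08,"y":0,"z":-0.01,"yaw":0},{"x":0.1,"y":0,"z":-0.02,"yaw":0}]' | sed -n '2p;4p'
python3 -m handwheel '[{"x":0.01,"y":0,"z":0,"yaw":0},{"x":0.02,"y":0,"z":0,"yaw":0},{"x":0.03,"y":0,"z":0,"yaw":0},{"x":0.04,"y":0,"z":0,"yaw":0},{"x":0.04,"y":0,"z":0,"yaw":0}]' | sed -n '2p;4p'
python3 -c "from h import *;go(.062,0,.06)"
```

```text
position: [0.5357, -0.375, 0.0591]
wrist_force: [-2.4, -0.0, 1.1]
position: [0.5453, -0.376, 0.0609]
wrist_force: [-2.3, 0.2, 0.7]
position: [0.5494, -0.3765, 0.0609]
wrist_force: [-0.0, 1.0, 0.5]
tool shift [0.05  0.003 0.009] yaw 0.008
lane tcp 0.057 0.0003 0.0609 t 7.1167 F [-0.02  1.02  0.52] w 0.397
```

Creep in 1 to 3 mm steps, watching the force.

```bash
python3 -m handwheel '[{"x":0.01,"y":0,"z":0,"yaw":0},{"x":0.01,"y":0,"z":0,"yaw":0},{"x":0.02,"y":0,"z":0,"yaw":0},{"x":0.02,"y":0,"z":0,"yaw":0},{"x":0.03,"y":0,"z":0,"yaw":0}]' | sed -n '2p;4p'
python3 -m handwheel '[{"x":0.01,"y":0,"z":0,"yaw":0},{"x":0.01,"y":0,"z":0,"yaw":0},{"x":0.01,"y":0,"z":0,"yaw":0},{"x":0.02,"y":0,"z":0,"yaw":0},{"x":0.02,"y":0,"z":0,"yaw":0}]' | sed -n '2p;4p'
python3 - <<'E'
from h import *
go(.062,0,.06)
c=eyes.read_camera('wrist');cv2.imwrite('pics/w5.png',c['image'][:,:,::-1])
E
```

```text
position: [0.5521, -0.3768, 0.0609]
wrist_force: [-1.9, -0.6, 2.1]
position: [0.5543, -0.3771, 0.0609]
wrist_force: [-1.4, 0.1, 0.3]
tool shift [0.001 0.003 0.009] yaw 0.008
lane tcp 0.0619 0.0003 0.0609 t 7.95 F [-1.43  0.09  0.3 ] w 0.401
```

View pics/w5.png

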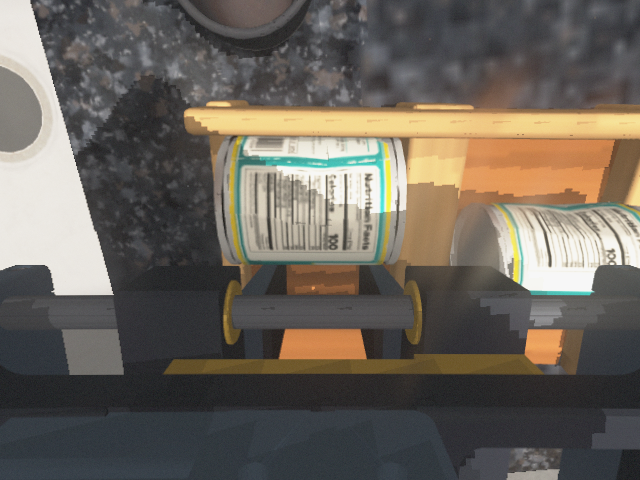

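The tin (217–405, 135–263) is almost touching the board (its lower edge at row 137). I'll step about 1 mm at a time until the force rises clearly.

```bash
python3 -m handwheel '[{"x":0.01,"y":0,"z":0,"yaw":0},{"x":0.01,"y":0,"z":0,"yaw":0},{"x":0.01,"y":0,"z":0,"yaw":0},{"x":0.01,"y":0,"z":0,"yaw":0},{"x":0.01,"y":0,"z":0,"yaw":0}]' | sed -n '2p;4p'
python3 -m handwheel '[{"x":0.01,"y":0,"z":0,"yaw":0},{"x":0.01,"y":0,"z":0,"yaw":0},{"x":0.01,"y":0,"z":0,"yaw":0},{"x":0.01,"y":0,"z":0,"yaw":0},{"x":0.01,"y":0,"z":0,"yaw":0}]' | sed -n '2p;4p'
```

```text
position: [0.5545, -0.377, 0.0608]
wrist_force: [-5.5, 0.6, 4.1]
position: [0.5547, -0.377, 0.0607]
wrist_force: [-12.8, 1.3, 7.6]
```

```bash
python3 -m handwheel '[{"x":-0.01,"y":0,"z":0,"yaw":0},{"x":-0.01,"y":0,"z":0,"yaw":0},{"x":-0.01,"y":0,"z":0,"yaw":0},{"x":-0.01,"y":0,"z":0,"yaw":0},{"x":-0.01,"y":0,"z":0,"yaw":0}]' | sed -n '2p;4p'
python3 -m handwheel '[{"x":0,"y":0,"z":0,"yaw":0},{"x":0,"y":0,"z":0,"yaw":0},{"x":0,"y":0,"z":0,"yaw":0},{"x":0,"y":0,"z":0,"yaw":0},{"x":0,"y":0,"z":0,"yaw":0}]' | sed -n '2p;4p'
python3 - <<'E'
from h import *
c=eyes.read_camera('scene');a=c['image'][190:330,270:480,::-1];cv2.imwrite('pics/s2.png',cv2.resize(a,None,fx=3.5,fy=3.5,interpolation=cv2.INTER_CUBIC))
E
```

```text
position: [0.5546, -0.377, 0.0607]
wrist_force: [-6.6, 0.9, 2.2]
position: [0.5545, -0.377, 0.0607]
wrist_force: [-7.6, 0.6, 2.2]
```

View pics/s2.png

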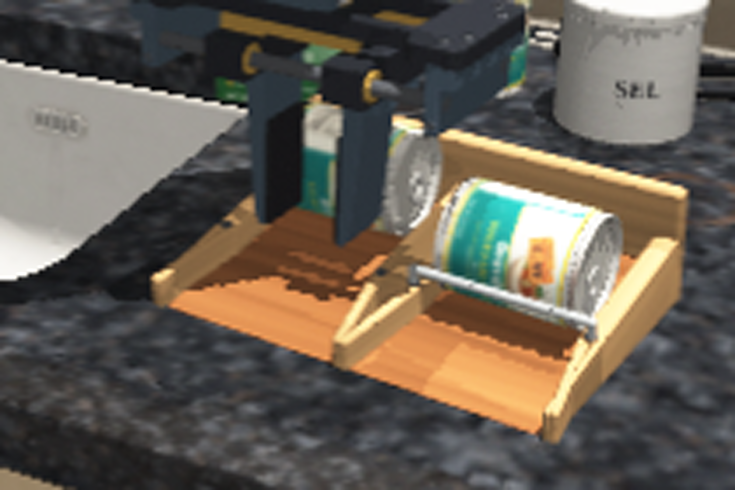

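The picture shows the tin at (365,170), at the back of the open lane against the board and held by both fingers. The stored tin, at (525,245), hasn't moved. The hold force is steady at about 7 N, so I'm handing in.

```bash
python3 -c "from workcell import r; print(r.hand_in())"
```

```text
the job is handed in; nothing more can be done
None
```

The tin was rolled up the open lane and is held square against the back board at about 7 N, and the job is handed in; no verdict was returned.

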